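# Slide the spacer plate out of the outfeed bed and set it on the rest block

### The arm

A 6-joint arm with a two-finger parallel gripper is mounted at the origin on the work surface. World frame = base frame: x ahead of the robot, y to its left, z up, the work surface at z = 0. Lengths are in mm, angles in degrees, forces in N, time in s.
With the tool pointing down it reaches from about 275 to 850 mm from the base axis. Payload 19 kg.
Tool frame: the origin (TCP) lies midway between the tips of the shut fingers; the grasp point (between the pads) lies 19 mm behind it (robot.grip_depth is the distance from the TCP to the grasp point, in mm); y points along the fingers, x is the direction in which the jaws open and shut, and the axes are right-handed (so a half turn about y gives the same grasp; the last joint's range is limited). The gripper opens to 85 mm and grips with 20 to 120 N. Pads are 22 mm wide; open, the fingers measure 114 mm over their backs; the gripper's body (76 mm by 85 mm) begins 54 mm behind the grasp point. The pads swing forward as they close: fully open they stand 13 mm farther back than shut.
Start: joints at [-80.959, 8.623, 82.357, -0, 89.026, -7.678], TCP at [165.388, -550.667, 206.267] pointing down, gripper open.
Joint ranges: [-160.23, 160.23], [-39.13, 120.54], [6.94, 153.29], [-79.49, 259.48], [9.18, 160.14], [-161.06, 161.06]. Speed limits (degrees/s): [108.29, 108.29, 127.2, 172.46, 172.46, 172.46].

### API

Orientations are given as a 3x3 rotation matrix whose columns are the frame's x, y, z axes.
In Python, from bench import robot, optics gives the robot as it stands.
- The arm moves only by the tool send_rows, never from a script. Its argument "targets" is one flat list of numbers, 5 for each row, row after row: the shift along the world's x, y, z as a fraction of full scale, then the turn about the world's z as a fraction of full scale, then the gripper's target within -1 to 1 (fully open at 1, half-way at 0, shut at -1). In form: [dx, dy, dz, spin, gripper, dx, dy, dz, spin, gripper, ...]. A call has exactly 5 rows; each row is the pose to reach, as a shift and turn from the pose measured when the call began; what a row does not reach only later rows make up. Full scale, the value 1, is 1 m for a shift and 30 degrees for a turn. A row lasts 1/8 s, in which the tool goes at most 62.5 mm and 10.7 degrees, less where a joint would pass 70% of its speed; a pose out of reach is approached as far as the arm can. A call with a number of a shift or a turn outside -1 to 1 is refused whole. A call with a gripper value outside its range is refused whole. The fingers move at their own pace and stop on an object; the grip force is fixed at half the most. Time passes only in rows, so rows that repeat a pose let the fingers close, or fill a call up. It gives the time, the measured TCP pose, the force and the opening at its end, in the units of the state.
- robot.observe(): the state, without advancing time (a new reading comes with each control period).
- optics.capture(name): name is "scene" or "top"; returns a dict with "image" (384x512x3 uint8, red, green, blue), "fx", "fy", "cx", "cy" (pixels), "view" (4x4, takes a point from world to camera coordinates). Camera axes: x right, y down, z forward; pixel columns grow to the right and rows downward; lengths in mm; the calibration is good to about 2 mm. A picture is of the moment at which its call begins. There is no depth.
- robot.close_job(): hands the job in, once; it reports no verdict.
The state is a dict: "t": time; "joint_pos": joint angles; "qd": joint speeds; "tau": joint torques, N m; "eef_pos": TCP position; "tool_rot": TCP orientation; "contact_force": force on the tool from outside, world axes, zero at the start; "moment": the same for the moment, N m; "finger_gap": finger opening in mm.
Only numpy, scipy, OpenCV 4.12 (cv2) and the standard library are available. Lean on these libraries where they do the work, as an engineer would, in place of code of your own. Each camera call takes 0.05 s, during which the arm holds its last target. There are 200 camera calls.

### The job

Size changeover: the thin steel spacer plate lies down in the guide channel of the steel-railed outfeed bed, where fingers cannot get round it. Pressing on it with a steady 7 N or so (too little slips, and sliding it under more than 9 N scores the plastic), slide it along the channel until its front end sticks out about 4 cm over the bed's open edge, then take it by that end, lift it off and lay it gently, flat, lengthways and centred on the white rest block, and let go. Do not drop it, and leave the vials, the spanner and the tub where they are.

Things in the scene. Friction and masses are not known exactly. Their poses are not given: they have to be found in the camera images.
- plate: Flat stainless spacer plate, 140 (own x) x 60 (own y) x 3 (z) mm, 0.18 to 0.2 kg. Origin: centre of its underside. Its front end is own -x (towards the bed's open edge) and carries two dark 8 mm dots. It lies in the bed's channel, long side along it, its rear 13 to 38 mm under the clear bridge, the front end 35 to 60 mm inside the open edge.
- plate_front (a point): Middle of the plate's front end, at its underside: 70 mm from the plate's origin along own -x.
- bed: Outfeed bed, fixed to the bench: 220 (own x) x 94 (own y) mm, on a metal foot 130 mm wide, 8 mm high. Origin: centre of its outline, at its foot, 0 to 8 mm above bench level. A channel 66 mm wide runs along own x between two steel rails 14 mm wide. Its floor, the white slide surface, lies at rest 60 mm above the origin, 7 mm below the rails' tops.
- bed_edge (a point): Middle of the bed's open edge (bed x = -110 mm), at the slide surface's rest height; axes as the bed's: the plate slides towards -x. The rails end here and nothing stands in front. Fingertips grip the plate better than the slide surface does: a press of 2 to 5 N drags it, by its hidden friction.
- slide_mid (a point): Middle of the white slide surface, 60 mm above the bed's origin when at rest. The surface is sprung: it stays put up to a preload that differs each time (0 to 11 N of press), then sinks level by 2 mm per newton more, at most 18 mm, damped, and comes back when let go. So the depth for a given press is found only by feel; touch down at 10 mm/s or less.
- bed_bridge (a point): Top of the fixed pale clear-plastic bridge over the channel's rear, 73 mm above the bed's origin; it spans the rails from bed x = +52 to +100 mm, underside 67 mm above it. Behind it a wall closes the channel, so the plate cannot be pushed from behind.
- rest: Rest block, fixed to the bench: white block 90 (own x) x 40 (own y) mm, level top 45 mm above the bench, on an aluminium base 90 x 90 x 8 mm. It is narrower and shorter than the plate, so fingers pass beside it. Origin: centre of its outline, at bench level.
- rest_top (a point): Centre of the rest block's top, 45 mm above the bench; axes as the block's. The plate's long side goes along its x, either way round.
- vial_a: Bystander: amber vial, 24 mm diameter, 48 mm high, blue cap, upright. Origin: centre of its underside.
- vial_b: Bystander: a second vial like it.
- spanner: Bystander: steel spanner lying on the bench. Origin: its middle, underneath.
- tub: Bystander: white plastic tub, 90 mm diameter, 60 mm high. Origin: centre of its underside.
Things that resemble listed ones, but are neither listed nor needed, are in the scene too. Several things have the shape of the plate; the one meant has the colours described above.

How it is judged:
By the outcome, as a careful person would: the job done as asked, in the order asked, and still so for the second after the job is handed in, with the robot touching nothing.
It also fails if it takes over 69 s, if anything falls off the work surface, if the arm or the gripper's body presses on something with over 40 N, if the wrist force passes 120 N, or if a joint passes its speed limit or range.

## Working session

There is one attempt and no reset: what is moved stays moved. The work goes in short steps, Python scripts to look and compute and a tool call to move; the robot and the scene stay as the last step left them, time stands still between calls to the robot, and variables do not carry over. Pictures are saved under pics/ and viewed, about 8 in all and at most 12, crops included, and the job is handed in when it is done.

Besides the shell and the picture viewer there is one more tool, called after "Call:" as name(argument=value, ...), one argument or row to a line, values as JSON. send_rows: Moves the arm, as the interface text tells. Shift numbers are shares of 1 m and turn numbers shares of 30 degrees, none past 1 either way. Its arguments: {"type":"object","properties":{"targets":{"type":"array","items":{"type":"number"}}},"required":["targets"]}

```bash
mkdir -p pics; ls; python3 - <<'E'
from bench import robot, optics
import cv2,numpy as np
for n in("scene","top"):
    c=optics.capture(n); cv2.imwrite(f"pics/{n}0.png",cv2.resize(c["image"][:,:,::-1],(800,600),interpolation=cv2.INTER_CUBIC))
    np.savez(f"{n}0.npz",**c)
    print(n,c["fx"],c["fy"],c["cx"],c["cy"],np.round(c["view"],3).tolist())
print(robot.observe())
E
```

```text
pics
scene 466.63978371922815 466.63978371922815 250.96976709238913 188.46644128334788 [[-0.178, 0.984, 0.021, 113.572], [0.633, 0.131, -0.763, -347.072], [-0.754, -0.122, -0.646, 2021.952], [0.0, 0.0, 0.0, 1.0]]
top 447.95991751595494 447.95991751595494 254.82106539737066 183.09908323803546 [[-0.002, -1.0, 0.013, -5.789], [-0.984, -0.001, -0.181, 631.303], [0.181, -0.013, -0.983, 1313.116], [0.0, 0.0, 0.0, 1.0]]
{'t': 0.1, 'joint_pos': array([-8.09588024e+01,  8.64668592e+00,  8.23858046e+01, -8.76233743e-04,
        8.90268330e+01, -7.67616647e+00]), 'qd': array([ 0.06214278, -0.10716452, -0.11944228,  0.00870529,  0.034971  ,
       -0.07161513]), 'tau': array([ 6.43227861e-03, -7.14379692e+01, -5.71789920e+01, -2.92942195e-05,
        7.21290926e-03, -8.56101281e-06]), 'eef_pos': array([ 165.35239484, -550.4694497 ,  205.78044038]), 'tool_rot': array([[ 2.87650950e-01, -1.77806989e-04,  9.57735297e-01],
       [-9.57734762e-01,  1.02012338e-03,  2.87650978e-01],
       [-1.02815452e-03, -9.99999464e-01,  1.23147525e-04]]), 'contact_force': array([-0.29339138, -0.754355  , -0.39467804]), 'moment': array([ 0.05388543, -0.07051254,  0.00508992]), 'finger_gap': 85.50783167232784}
```

View pics/scene0.png

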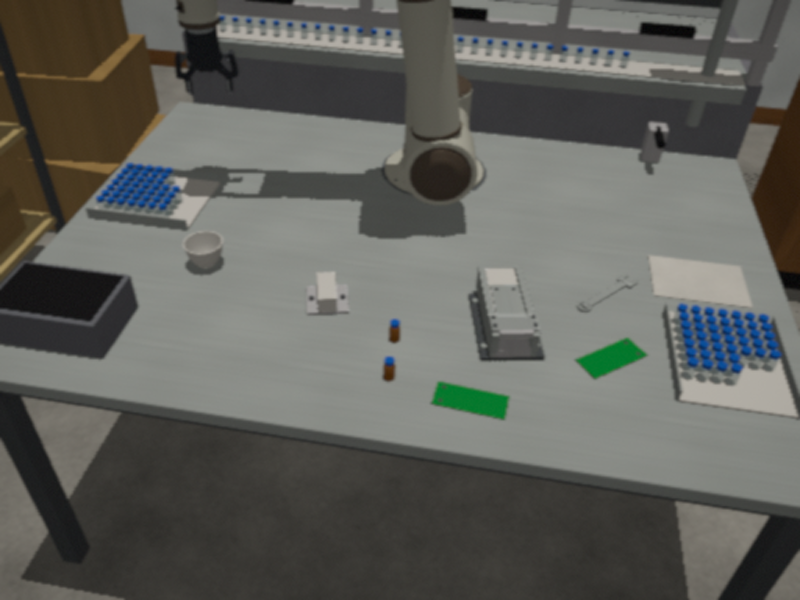

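View pics/top0.png

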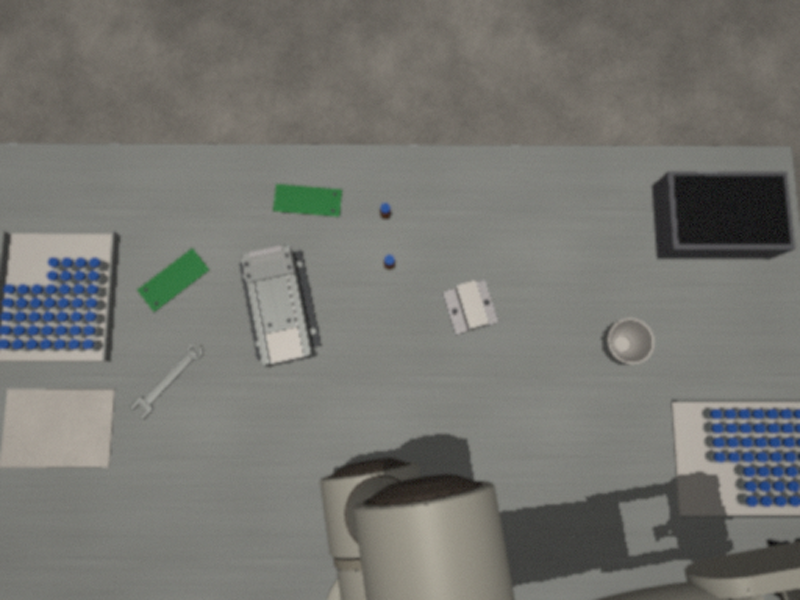

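The scene shows the bed at (510,310) with its open edge towards the robot (white slide surface at (500,278)), the bridge at the far end, and the rest at (327,295). In the top view the bed is at (283,305) and the rest at (471,306). I'll crop both for measuring.

```bash
python3 - <<'E'
import cv2,numpy as np
t=np.load("top0.npz")["image"][:,:,::-1]; s=np.load("scene0.npz")["image"][:,:,::-1]
# top bed crop x150-210,y150-240 ; rest x280-322,y175-217
a=cv2.resize(t[152:238,148:208],None,fx=6,fy=6,interpolation=cv2.INTER_CUBIC)
b=cv2.resize(t[174:217,278:323],None,fx=6,fy=6,interpolation=cv2.INTER_CUBIC)
c=np.zeros((600,800,3),np.uint8); c[:a.shape[0],:a.shape[1]]=a; c[:b.shape[0],400:400+b.shape[1]]=b
d=cv2.resize(s[168:234,296:352],None,fx=5,fy=5,interpolation=cv2.INTER_CUBIC)
c[265:265+d.shape[0],400:400+d.shape[1]]=d
cv2.imwrite("pics/crop.png",c)
E
```

```text
(no output)
```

View pics/crop.png

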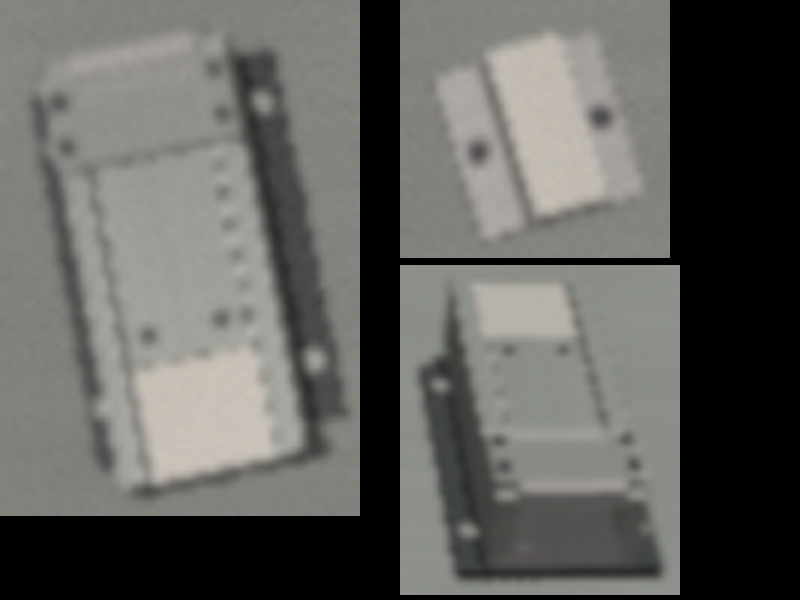

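The crop shows the plate under the bridge with dots at (148,336) and (221,319). The exposed white surface lies between (135,370), (255,350), (272,460) and (150,485). The rest's white top is also clear. Next I'll measure these with masks.

```bash
cat > h.py <<'E'
import cv2,numpy as np
def ray(c,uv,z):
    V=c["view"];R=V[:3,:3];o=-R.T@V[:3,3]
    d=R.T@np.array([(uv[0]-c["cx"])/c["fx"],(uv[1]-c["cy"])/c["fy"],1]); return o+d*(z-o[2])/d[2]
def tri(cs,uvs):
    A=[];b=[]
    for c,uv in zip(cs,uvs):
        V=c["view"];R=V[:3,:3];o=-R.T@V[:3,3];d=R.T@np.array([(uv[0]-c["cx"])/c["fx"],(uv[1]-c["cy"])/c["fy"],1]);d/=np.linalg.norm(d)
        P=np.eye(3)-np.outer(d,d);A.append(P);b.append(P@o)
    return np.linalg.lstsq(np.vstack(A),np.hstack(b),rcond=None)[0]
def white(img,x0,y0,x1,y1,rb=12,v=170,k=8):
    a=cv2.resize(img[y0:y1,x0:x1],None,fx=k,fy=k,interpolation=cv2.INTER_CUBIC).astype(int)
    m=((a[...,0]>v)&(a[...,0]-a[...,2]>rb)).astype(np.uint8)
    out=[]
    for q in cv2.findContours(m,cv2.RETR_EXTERNAL,cv2.CHAIN_APPROX_NONE)[0]:
        ar=cv2.contourArea(q)/k/k
        if ar<40: continue
        f=lambda p:(np.array(p)+.5)/k-.5+[x0,y0]
        ap=cv2.approxPolyN(q,4) if hasattr(cv2,'approxPolyN') else cv2.approxPolyDP(q,3*k,True)
        out.append((ar,f(cv2.minAreaRect(q)[0]),f(ap.reshape(-1,2)),f(cv2.boxPoints(cv2.minAreaRect(q)))))
    return out
E
python3 - <<'E'
from h import *
T=dict(np.load("top0.npz"));S=dict(np.load("scene0.npz"))
print("pix",T["image"][222,182],T["image"][195,180],T["image"][193,302],T["image"][200,292],S["image"][177,320],S["image"][190,322])
for n,c,b in(("Tbed",T,(148,152,208,238)),("Trest",T,(278,174,323,217)),("Sbed",S,(296,165,352,234)),("Srest",S,(190,170,230,205))):
    for o in white(c["image"],*b): 
        print(n,round(o[0]),o[1].round(2),"\n",o[2].round(2).tolist(),"\n box",o[3].round(2).tolist())
        z=45 if "rest" in n else 64
        print("  world",z,[ray(c,p,z)[:2].round(1).tolist() for p in o[2]])
E
```

```text
pix [199 192 183] [157 157 151] [196 187 178] [139 134 132] [183 178 170] [140 143 138]
Tbed 355 [181.46 220.23] 
 [[193.44, 227.19], [172.94, 231.69], [170.06, 213.56], [189.69, 208.69]] 
 box [[169.24, 213.3], [189.61, 208.79], [193.67, 227.17], [173.3, 231.67]]
  world 64 [[496.1, 177.5], [482.8, 238.1], [537.0, 248.4], [551.7, 190.0]]
Trest 308 [302.17 194.22] 
 [[312.06, 205.94], [300.44, 209.44], [292.19, 182.69], [303.94, 178.81]] 
 box [[292.19, 182.55], [303.87, 178.96], [312.15, 205.89], [300.48, 209.48]]
  world 45 [[562.6, -181.6], [551.8, -145.7], [635.0, -121.9], [647.2, -158.5]]
```

```bash
python3 - <<'E'
from h import *
T=dict(np.load("top0.npz"));S=dict(np.load("scene0.npz"))
tb=white(T["image"],148,152,208,238)[0][2]
for n,b in(("Sbed",(296,165,352,190)),("Srest",(190,160,230,205))):
    for o in white(S["image"],*b,rb=9,v=165): print(n,round(o[0]),o[2].round(2).tolist())
o=white(S["image"],296,165,352,190,rb=9,v=165)[0][2]
# match corners by world xy at z=64
for p in tb:
    w=ray(T,p,64); q=min(o,key=lambda q:np.linalg.norm(ray(S,q,64)[:2]-w[:2])); print(p.round(1),q.round(1),tri([T,S],[p,q]).round(1))
def dots(c,x0,y0,x1,y1,k=8):
    a=cv2.GaussianBlur(cv2.resize(c["image"][y0:y1,x0:x1],None,fx=k,fy=k,interpolation=cv2.INTER_CUBIC),(0,0),4).astype(int).sum(2)
    m=(a<np.median(a)-60).astype(np.uint8); r=cv2.connectedComponentsWithStats(m)
    return [((r[3][i]+.5)/k-.5+[x0,y0]).round(2).tolist()+[int(r[2][i][4])] for i in range(1,r[0])]
print(dots(T,168,201,189,211)); print(dots(S,314,182,334,187))
E
```

```text
Sbed 165 [[327.69, 171.56], [330.81, 181.19], [312.69, 181.81], [309.56, 171.56]]
Srest 172 [[214.94, 190.19], [203.31, 190.69], [202.44, 174.06], [213.69, 173.81]]
[193.4 227.2] [309.6 171.6] [496.4 176.5  62.4]
[172.9 231.7] [327.7 171.6] [483.  237.2  62. ]
[170.1 213.6] [330.8 181.2] [536.9 248.6  64.7]
[189.7 208.7] [312.7 181.8] [551.7 190.   64.1]
[[184.41, 204.63, 519], [188.13, 204.02, 79], [168.06, 208.28, 337], [172.28, 207.5, 480]]
[[332.04, 183.0, 38], [317.3, 184.58, 150], [328.17, 184.57, 92], [333.05, 186.05, 56]]
```

Call:
send_rows(
  targets=[0.05,0.05,0,0,-1,0.1,0.1,0,0,-1,0.13,0.15,0,0,-1,0.16,0.2,0,0,-1,0.18,0.25,0,0,-1],
)

```text
t: 0.72
eef_pos: [346.1, -298.6, 205.5]
tool_rot: [[0.288, -0.0, 0.958], [-0.958, 0.001, 0.288], [-0.001, -1.0, 0.0]]
contact_force: [1.6, 0.2, 0.4]
finger_gap: -0.4
```

```bash
python3 - <<'E'
from h import *
T=dict(np.load("top0.npz"));S=dict(np.load("scene0.npz"))
d=[ray(T,p,66)[:2] for p in ((184.41,204.63),(172.28,207.5))]; e=d[1]-d[0]; print("dots",np.round(d,1),"ang",np.degrees(np.arctan2(-e[0],e[1])),np.linalg.norm(e))
# bed whole axis: channel-left line (rail top z~70) and right outer rail from crop px/6
f=lambda u,v,z:ray(T,((u+.5)/6-.5+148,(v+.5)/6-.5+152),z)[:2]
for n,a,b,z in(("left rail inner",(95,172),(148,485),70),("right rail outer",(238,140),(302,450),70),("left rail outer",(63,172),(125,490),70),("right foot edge",(272,50),(345,415),11),("bridge bolts L",(59,102),(67,147),76),("bolts R",(213,69),(223,115),76)):
    p,q=f(*a,z),f(*b,z); g=p-q; print(n,p.round(1),q.round(1),np.degrees(np.arctan2(g[1],g[0])).round(1))
for z in(0,3): pass
for n,uv in(("wall pink mid",(130,52)),("bridge near edge mid",(148,155))): print(n,f(*uv,76).round(1))
print("rest holes",f(477-400,152,8) if 0 else None)
E
```

```text
dots [[563.8 205.9]
 [555.1 242. ]] ang 13.522762459640088 37.157493232237215
left rail inner [637.6 270.7] [480.2 239.1] 11.4
right rail outer [654.1 199.1] [497.4 163.5] 12.8
left rail outer [637.6 286.8] [477.8 250.4] 12.9
right foot edge [714.9 190.6] [520.6 148.3] 12.3
bridge bolts L [672.4 289. ] [649.2 284.1] 11.9
bolts R [689.6 211.9] [665.8 206.2] 13.4
wall pink mid [698.3 254.1]
bridge near edge mid [645.2 243.3]
rest holes None
```

Call:
send_rows(
  targets=[0.028,0.053,0,-0.03,-1,0.056,0.107,0,-0.06,-1,0.084,0.16,0,-0.09,-1,0.112,0.214,0,-0.12,-1,0.14,0.268,0,-0.14,-1],
)

```text
t: 1.35
eef_pos: [486.5, -28.5, 205.4]
tool_rot: [[0.216, -0.0, 0.976], [-0.976, 0.001, 0.216], [-0.001, -1.0, 0.0]]
contact_force: [1.5, -1.6, 0.8]
finger_gap: 0.1
```

```bash
python3 - <<'E'
from h import *
T=dict(np.load("top0.npz"));S=dict(np.load("scene0.npz"))
o=white(T["image"],278,174,323,217)[0]; print("rest ctr T",ray(T,o[1],45).round(1))
for p in [(202.44,174.06),(213.69,173.81),(214.94,190.19),(203.31,190.69)]: print(ray(S,p,45)[:2].round(1))
E
```

```text
rest ctr T [ 598.9 -152.    45. ]
[ 562.8 -183. ]
[ 553.6 -145.9]
[ 636.6 -121.4]
[ 646.7 -158. ]
```

Call:
send_rows(
  targets=[0.028,0.053,0,0,-1,0.056,0.107,-0.01,0,-1,0.084,0.16,-0.03,0,-1,0.112,0.214,-0.06,0,-1,0.1385,0.2655,-0.085,0,-1],
)

```text
t: 1.98
eef_pos: [622.7, 233.4, 121.7]
tool_rot: [[0.217, -0.001, 0.976], [-0.976, 0.001, 0.217], [-0.001, -1.0, -0.0]]
contact_force: [0.9, -0.5, -0.3]
finger_gap: 0.0
```

Call:
send_rows(
  targets=[0,0,-0.01,0,-1,0,0,-0.02,0,-1,0,0,-0.03,0,-1,0,0,-0.035,0,-1,0,0,-0.035,0,-1],
)

```text
t: 2.6
eef_pos: [622.7, 232.8, 87.0]
tool_rot: [[0.216, -0.0, 0.976], [-0.976, 0.001, 0.216], [-0.001, -1.0, -0.0]]
contact_force: [-0.3, 1.1, -0.6]
finger_gap: -0.1
```

Call:
send_rows(
  targets=[0,0.002,-0.004,0,-1,0,0.004,-0.008,0,-1,0,0.004,-0.012,0,-1,0,0.004,-0.012,0,-1,0,0.004,-0.012,0,-1],
)

```text
t: 3.22
eef_pos: [622.7, 236.8, 75.0]
tool_rot: [[0.216, -0.0, 0.976], [-0.976, 0.001, 0.216], [-0.001, -1.0, -0.0]]
contact_force: [0.4, 0.5, -0.7]
finger_gap: 0.2
```

```bash
cat > f.py <<'E'
from bench import robot, optics
import numpy as np,sys
F=[];P=[]
for i in range(int(sys.argv[1])):
    optics.capture("top"); o=robot.observe(); F.append(o["contact_force"]);P.append(o["eef_pos"])
print("t",o["t"],"F",np.mean(F,0).round(2),"sd",np.std(F,0).round(2),"P",np.mean(P,0).round(2),"last",P[-1].round(2),"Fz",np.array(F)[:,2].round(1))
E
python3 f.py 8
```

```text
t 3.625 F [-0.27  0.13  0.18] sd [0.27 0.53 0.49] P [622.75 236.82  75.09] last [622.72 236.79  75.02] Fz [ 0.7  0.4 -0.1  0.3  0.2  0.6  0.4 -1. ]
```

Call:
send_rows(
  targets=[0,0,-0.001,0,-1,0,0,-0.002,0,-1,0,0,-0.003,0,-1,0,0,-0.004,0,-1,0,0,-0.005,0,-1],
)

```text
t: 4.25
eef_pos: [622.7, 236.8, 70.0]
tool_rot: [[0.216, -0.0, 0.976], [-0.976, 0.001, 0.216], [-0.001, -1.0, 0.0]]
contact_force: [0.0, 0.3, 1.0]
finger_gap: 0.0
```

Call:
send_rows(
  targets=[0,0,-0.0006,0,-1,0,0,-0.0012,0,-1,0,0,-0.0018,0,-1,0,0,-0.0024,0,-1,0,0,-0.003,0,-1],
)

```text
t: 4.88
eef_pos: [622.7, 236.8, 66.9]
tool_rot: [[0.216, -0.0, 0.976], [-0.976, 0.001, 0.216], [-0.001, -1.0, -0.0]]
contact_force: [0.2, 0.5, 0.4]
finger_gap: -0.0
```

Call:
send_rows(
  targets=[0,0,-0.0005,0,-1,0,0,-0.001,0,-1,0,0,-0.0015,0,-1,0,0,-0.002,0,-1,0,0,-0.002,0,-1],
)

```text
t: 5.5
eef_pos: [622.7, 236.8, 64.9]
tool_rot: [[0.216, -0.0, 0.976], [-0.976, 0.001, 0.216], [-0.001, -1.0, -0.0]]
contact_force: [-0.2, -0.5, 0.8]
finger_gap: -0.2
```

```bash
python3 f.py 4
```

```text
t 5.7 F [-0.17 -0.01  0.01] sd [0.52 0.43 0.52] P [622.72 236.82  64.93] last [622.73 236.82  64.95] Fz [-0.6  0.3 -0.4  0.7]
```

Call:
send_rows(
  targets=[0,0,-0.0005,0,-1,0,0,-0.001,0,-1,0,0,-0.0015,0,-1,0,0,-0.0015,0,-1,0,0,-0.0015,0,-1],
)

```text
t: 6.32
eef_pos: [622.7, 236.8, 63.4]
tool_rot: [[0.216, -0.0, 0.976], [-0.976, 0.001, 0.216], [-0.001, -1.0, 0.0]]
contact_force: [0.1, -0.2, 0.1]
finger_gap: 0.1
```

```bash
python3 f.py 3
```

```text
t 6.475 F [-0.13 -0.04  0.18] sd [0.44 0.22 0.31] P [622.71 236.84  63.45] last [622.69 236.86  63.42] Fz [ 0.  -0.1  0.6]
```

Call:
send_rows(
  targets=[0,0,-0.0005,0,-1,0,0,-0.001,0,-1,0,0,-0.0015,0,-1,0,0,-0.0015,0,-1,0,0,-0.0015,0,-1],
)

```text
t: 7.1
eef_pos: [622.8, 236.8, 62.0]
tool_rot: [[0.216, -0.0, 0.976], [-0.976, 0.001, 0.216], [-0.001, -1.0, 0.0]]
contact_force: [0.6, 0.8, 0.1]
finger_gap: -0.1
```

```bash
python3 f.py 3
```

```text
t 7.25 F [-0.35  0.43 -0.33] sd [0.18 0.46 0.43] P [622.74 236.84  61.98] last [622.74 236.83  61.97] Fz [-0.1 -0.9  0. ]
```

```bash
python3 - <<'E'
from bench import robot, optics
import cv2,numpy as np
t=optics.capture("top")["image"][:,:,::-1];s=optics.capture("scene")["image"][:,:,::-1]
o=np.hstack([cv2.resize(s[130:240,280:370],(480,587),interpolation=cv2.INTER_CUBIC),cv2.resize(t[150:260,148:208],(320,587),interpolation=cv2.INTER_CUBIC)])
cv2.imwrite("pics/p4.png",o)
E
```

```text
(no output)
```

View pics/p4.png

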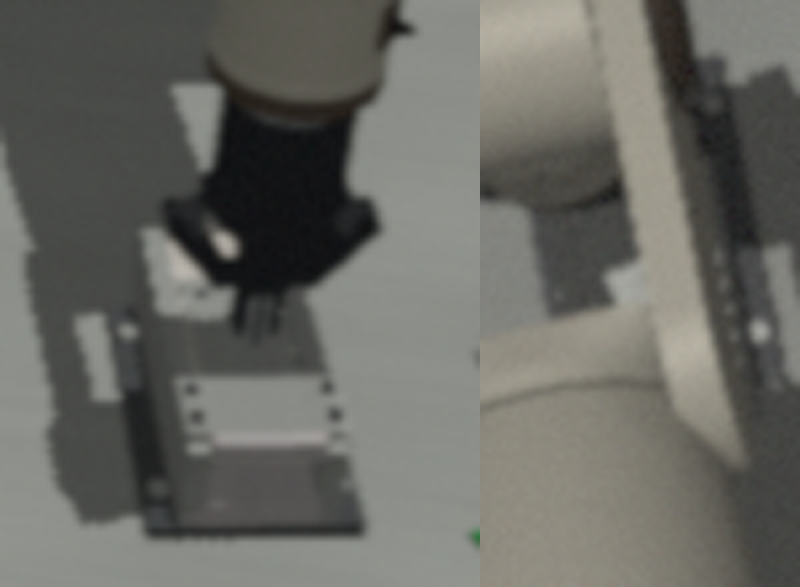

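The tips are at about scene pixel (328,192), in the channel just in front of the bridge and clear of the rails. There's still no force, so I'll keep going down.

Call:
send_rows(
  targets=[0,0,-0.0005,0,-1,0,0,-0.001,0,-1,0,0,-0.0015,0,-1,0,0,-0.002,0,-1,0,0,-0.002,0,-1],
)

```text
t: 7.98
eef_pos: [622.7, 236.8, 59.9]
tool_rot: [[0.216, -0.0, 0.976], [-0.976, 0.001, 0.216], [-0.001, -1.0, 0.0]]
contact_force: [0.0, 0.8, -0.5]
finger_gap: 0.2
```

```bash
python3 f.py 4
```

```text
t 8.175 F [-0.27 -0.23 -0.23] sd [0.45 0.44 0.19] P [622.74 236.84  59.98] last [622.76 236.83  60.02] Fz [-0.1 -0.3 -0.5 -0. ]
```

```bash
python3 - <<'E'
import numpy as np
from bench import robot
print(robot.observe())
for n in("scene","top"):
    c=dict(np.load(n+"0.npz"))
    for p in([622.7,236.8,62],[622.7,236.8,81],[622.7,236.8,66]):
        q=c["view"]@[*p,1];print(n,q[0]/q[2]*c["fx"]+c["cx"],q[1]/q[2]*c["fy"]+c["cy"])
E
```

```text
{'t': 8.175, 'joint_pos': array([1.41672004e+01, 2.39896715e+01, 8.00313121e+01, 6.84628564e-02,
       7.59661494e+01, 9.16839018e+01]), 'qd': array([-0.08094427,  0.09311667,  0.05570091,  0.03873649,  0.11136585,
       -0.05269804]), 'tau': array([-1.38140463e-04, -9.19776535e+01, -5.35598123e+01,  7.71675113e-03,
       -3.18988823e-04, -9.98476736e-06]), 'eef_pos': array([622.75596841, 236.82677733,  60.02212931]), 'tool_rot': array([[ 2.15872192e-01, -6.58219971e-05,  9.76421626e-01],
       [-9.76420933e-01,  1.17898531e-03,  2.15872118e-01],
       [-1.16539589e-03, -9.99999303e-01,  1.90240167e-04]]), 'contact_force': array([ 0.18998893, -0.9895703 , -0.01694282]), 'moment': array([-0.04028193,  0.04201683,  0.02196488]), 'finger_gap': -0.10523020356829292}
scene 325.6015981186311 198.11769019707228
scene 326.3516766646654 193.60027108541794
scene 325.75847641111545 197.17287581673924
top 174.9314317477534 185.56653185846457
top 173.90275158020566 184.45478325380148
top 174.71722048694306 185.33502251491737
```

Call:
send_rows(
  targets=[0,0,-0.0004,0,-1,0,0,-0.0008,0,-1,0,0,-0.0012,0,-1,0,0,-0.0015,0,-1,0,0,-0.0015,0,-1],
)

```text
t: 8.8
eef_pos: [622.7, 236.8, 58.5]
tool_rot: [[0.216, -0.0, 0.976], [-0.976, 0.001, 0.216], [-0.001, -1.0, 0.0]]
contact_force: [-0.1, 0.6, -0.4]
finger_gap: 0.1
```

```bash
python3 f.py 2; python3 - <<'E'
from bench import robot, optics
import cv2,numpy as np
s=optics.capture("scene")["image"][:,:,::-1]
a=cv2.resize(s[165:215,300:355],None,fx=11,fy=11,interpolation=cv2.INTER_CUBIC)
cv2.imwrite("pics/p5.png",(255*(a/255.)**.5).astype(np.uint8))
E
```

```text
t 8.9 F [-0.51 -0.21  0.33] sd [0.12 0.24 0.67] P [622.75 236.83  58.48] last [622.74 236.83  58.47] Fz [ 1.  -0.3]
```

View pics/p5.png

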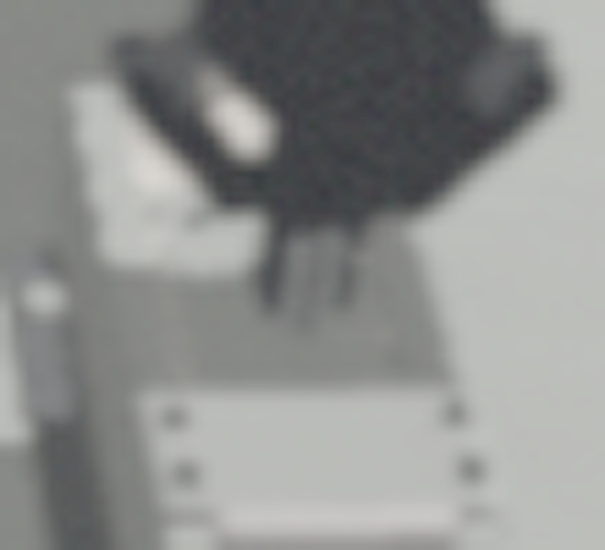

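```bash
python3 - <<'E'
import numpy as np
for n in("scene","top"):
    c=dict(np.load(n+"0.npz"))
    R=np.array([[.2877,0,.9577],[-.9577,0,.2877],[0,-1,0]])
    for d in(0,13,30):
      for s in(-42.5,42.5):
        p=np.array([165.4,-550.5,206+d])+R[:,0]*s
        q=c["view"]@[*p,1];print(n,d,s,(q[0]/q[2]*c["fx"]+c["cx"])*800/512,(q[1]/q[2]*c["fy"]+c["cy"])*800/512)
E
```

```text
scene 0 -42.5 228.95710318820716 106.2397826124461
scene 0 42.5 194.5064931999408 107.29759027143014
scene 13 -42.5 228.3170728824686 101.41641350729242
scene 13 42.5 193.70442228614962 102.45659153515956
scene 30 -42.5 227.47118072085826 95.04163705995619
scene 30 42.5 192.6443175921539 96.05819783242491
top 0 -42.5 707.7310646629741 557.3657512018934
top 0 42.5 755.7498766676508 541.47008450644
top 13 -42.5 711.3319144450886 558.9756604770489
top 13 42.5 759.8729548863295 542.8935886560686
top 30 -42.5 716.1652633850691 561.1366096305482
top 30 42.5 765.4065816526361 544.8040885899886
```

Call:
send_rows(
  targets=[0,0,-0.001,0,-1,0,0,-0.002,0,-1,0,0,-0.003,0,-1,0,0,-0.0035,0,-1,0,0,-0.0035,0,-1],
)

```text
t: 9.57
eef_pos: [622.8, 236.8, 55.0]
tool_rot: [[0.216, -0.0, 0.976], [-0.976, 0.001, 0.216], [-0.001, -1.0, 0.0]]
contact_force: [-0.3, -0.3, 0.7]
finger_gap: -0.3
```

```bash
python3 f.py 3;python3 -c "
from bench import robot;print(robot.grip_depth,[a for a in dir(robot) if a[0]!='_'])"
```

```text
t 9.725 F [-0.18  0.3   0.15] sd [0.33 0.83 0.19] P [622.76 236.82  55.02] last [622.77 236.82  55.03] Fz [ 0.4  0.1 -0. ]
18.700000000000003 ['IKError', 'close_job', 'grip_depth', 'observe']
```

Call:
send_rows(
  targets=[0,0,-0.001,0,-1,0,0,-0.002,0,-1,0,0,-0.003,0,-1,0,0,-0.003,0,-1,0,0,-0.003,0,-1],
)

```text
t: 10.35
eef_pos: [622.8, 236.8, 52.0]
tool_rot: [[0.216, -0.0, 0.976], [-0.976, 0.001, 0.216], [-0.001, -1.0, 0.0]]
contact_force: [-0.9, -1.0, 0.1]
finger_gap: -0.3
```

```bash
python3 f.py 3
```

```text
t 10.5 F [-0.63  0.05 -0.25] sd [0.52 0.12 0.24] P [622.79 236.84  52.08] last [622.79 236.82  52.08] Fz [-0.6 -0.1 -0. ]
```

Call:
send_rows(
  targets=[0,0,-0.001,0,-1,0,0,-0.002,0,-1,0,0,-0.003,0,-1,0,0,-0.003,0,-1,0,0,-0.003,0,-1],
)

```text
t: 11.12
eef_pos: [622.8, 236.9, 49.1]
tool_rot: [[0.216, 0.0, 0.976], [-0.976, 0.001, 0.216], [-0.001, -1.0, 0.0]]
contact_force: [-0.0, -0.6, -0.8]
finger_gap: -0.2
```

```bash
python3 f.py 3
```

```text
t 11.275 F [ 0.23  0.35 -0.42] sd [0.19 0.19 0.38] P [622.81 236.85  49.12] last [622.84 236.85  49.15] Fz [ 0.1 -0.7 -0.7]
```

Call:
send_rows(
  targets=[0,0,-0.0006,0,-1,0,0,-0.0012,0,-1,0,0,-0.0018,0,-1,0,0,-0.0024,0,-1,0,0,-0.0024,0,-1],
)

```text
t: 11.9
eef_pos: [622.8, 236.8, 46.7]
tool_rot: [[0.216, -0.0, 0.976], [-0.976, 0.001, 0.216], [-0.001, -1.0, 0.0]]
contact_force: [-0.5, 0.9, 0.5]
finger_gap: -0.2
```

```bash
python3 f.py 3; python3 - <<'E'
from bench import robot, optics
import cv2,numpy as np
s=optics.capture("scene")["image"][:,:,::-1]
a=cv2.resize(s[165:215,300:355],None,fx=11,fy=11,interpolation=cv2.INTER_CUBIC)
cv2.imwrite("pics/p6.png",(255*(a/255.)**.5).astype(np.uint8))
E
```

```text
t 12.05 F [-0.   -0.55  0.16] sd [0.26 0.34 0.57] P [622.82 236.85  46.73] last [622.85 236.85  46.79] Fz [-0.4 -0.   0.9]
```

View pics/p6.png

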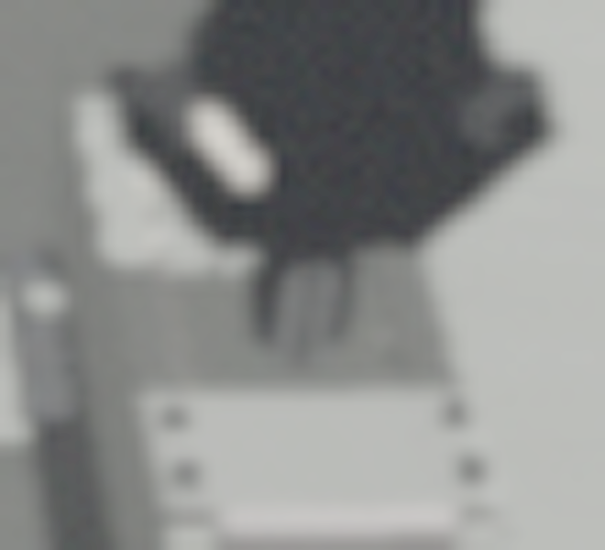

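Call:
send_rows(
  targets=[0,0,-0.0006,0,-1,0,0,-0.0012,0,-1,0,0,-0.0018,0,-1,0,0,-0.0024,0,-1,0,0,-0.0024,0,-1],
)

```text
t: 12.72
eef_pos: [622.8, 236.8, 44.3]
tool_rot: [[0.216, -0.0, 0.976], [-0.976, 0.001, 0.216], [-0.001, -1.0, 0.0]]
contact_force: [0.2, 0.2, -0.3]
finger_gap: -0.0
```

```bash
python3 f.py 3
```

```text
t 12.875 F [-0.31  0.52 -0.12] sd [0.67 0.43 0.55] P [622.82 236.86  44.34] last [622.82 236.85  44.35] Fz [-0.1 -0.8  0.5]
```

Call:
send_rows(
  targets=[0,0,-0.0005,0,-1,0,0,-0.001,0,-1,0,0,-0.0015,0,-1,0,0,-0.002,0,-1,0,0,-0.002,0,-1],
)

```text
t: 13.5
eef_pos: [622.8, 236.8, 42.3]
tool_rot: [[0.216, 0.0, 0.976], [-0.976, 0.001, 0.216], [-0.001, -1.0, 0.0]]
contact_force: [0.2, 0.2, -0.4]
finger_gap: 0.2
```

```bash
python3 f.py 3
```

```text
t 13.65 F [ 0.45 -0.81 -0.05] sd [0.44 0.12 0.59] P [622.84 236.85  42.37] last [622.85 236.86  42.39] Fz [ 0.6  0.  -0.8]
```

```bash
python3 - <<'E'
from h import *
T=dict(np.load("top0.npz"));S=dict(np.load("scene0.npz"))
t=lambda u,v:((u+.5)/6-.5+148,(v+.5)/6-.5+152)
s=lambda u,v:((u-400+.5)/5-.5+296,(v-265+.5)/5-.5+168)
pr=lambda c,p:(lambda q:np.array([q[0]/q[2]*c["fx"]+c["cx"],q[1]/q[2]*c["fy"]+c["cy"]]))(c["view"]@[*p,1])
for n,a,b in(("near R",t(223,115),s(500,440)),("far R",t(213,69),s(504,466)),("near L",t(67,147),s(628,438)),("far L",t(59,102),s(634,464)),("dotR",t(221,319),s(509,350)),("dotL",t(148,336),s(563,350)),("foot bolt near",t(315,360),s(440,385)),("foot far",t(263,101),s(467,530))):
    p=tri([T,S],[a,b]); print(n,p.round(1),"res px",(pr(T,p)-a).round(2),(pr(S,p)-b).round(2))
E
```

```text
near R [665.9 206.5  75.4] res px [-0.07  0.  ] [-0.07  0.  ]
far R [689.6 211.4  75.9] res px [ 0.18 -0.01] [ 0.17 -0.  ]
near L [649.2 284.4  76.4] res px [-0.13  0.  ] [-0.13  0.01]
far L [672.3 289.   76.2] res px [-0.05  0.  ] [-0.05  0.  ]
dotR [563.6 206.2  64.6] res px [-0.04  0.  ] [-0.03  0.  ]
dotL [555.1 241.9  63.7] res px [ 0.21 -0.01] [ 0.19 -0.01]
foot bolt near [548.8 164.2  14.6] res px [-0.04  0.  ] [-0.04  0.  ]
foot far [686.3 194.2  14.9] res px [ 0.02 -0.  ] [ 0.02 -0.  ]
```

```bash
python3 - <<'E'
from bench import robot, optics
from h import *
s1=optics.capture("scene"); np.savez("scene1.npz",**s1)
T=dict(np.load("top0.npz"));S=dict(np.load("scene0.npz"))
g=lambda a:(255*(a[...,::-1]/255.)**.5).astype(np.uint8)
A=cv2.resize(g(S["image"][0:70,100:170]),(400,400),interpolation=cv2.INTER_CUBIC)
B=cv2.resize(g(T["image"][314:384,442:512]),(400,400),interpolation=cv2.INTER_CUBIC)
def mark(im,c,p,x0,y0,k):
    q=c["view"]@[*p,1];u=int((q[0]/q[2]*c["fx"]+c["cx"]-x0)*k);v=int((q[1]/q[2]*c["fy"]+c["cy"]-y0)*k);cv2.drawMarker(im,(u,v),(0,0,255),0,8)
for z in(206,219,240,280):
    mark(A,S,(165.4,-550.5,z),100,0,400/70);mark(B,T,(165.4,-550.5,z),442,314,400/70)
cv2.imwrite("pics/p7.png",np.hstack([A,B]))
E
```

```text
(no output)
```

View pics/p7.png

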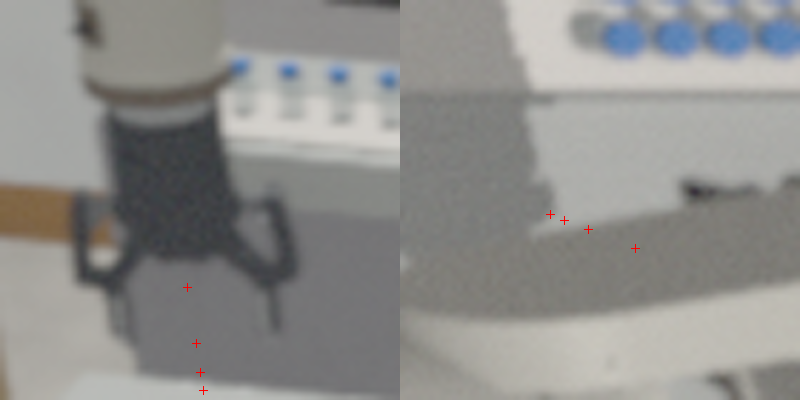

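The crop shows the start-pose fingertips (centre about (204,335)) roughly 22 mm above where the reported TCP says. So the real tips sit higher than reported and contact is still to come. I'll continue by feel.

Call:
send_rows(
  targets=[0,0,-0.0005,0,-1,0,0,-0.001,0,-1,0,0,-0.0015,0,-1,0,0,-0.002,0,-1,0,0,-0.002,0,-1],
)

```text
t: 14.32
eef_pos: [622.8, 236.9, 40.4]
tool_rot: [[0.216, 0.0, 0.976], [-0.976, 0.001, 0.216], [-0.001, -1.0, 0.0]]
contact_force: [0.6, -0.2, -0.9]
finger_gap: 0.0
```

```bash
python3 f.py 3
```

```text
t 14.475 F [-0.22 -0.38  0.38] sd [0.79 0.13 0.32] P [622.85 236.85  40.39] last [622.85 236.86  40.41] Fz [ 0.5 -0.1  0.7]
```

Call:
send_rows(
  targets=[0,0,-0.0005,0,-1,0,0,-0.001,0,-1,0,0,-0.0015,0,-1,0,0,-0.002,0,-1,0,0,-0.002,0,-1],
)

```text
t: 15.1
eef_pos: [622.9, 236.9, 38.5]
tool_rot: [[0.216, 0.0, 0.976], [-0.976, 0.001, 0.216], [-0.001, -1.0, 0.001]]
contact_force: [-0.9, -0.6, 3.6]
finger_gap: -0.1
```

```bash
python3 f.py 3
```

```text
t 15.25 F [-0.67  0.19  3.88] sd [0.16 0.21 0.51] P [622.9  236.87  38.45] last [622.91 236.86  38.45] Fz [4.6 3.5 3.5]
```

Call:
send_rows(
  targets=[0,0,-0.0002,0,-1,0,0,-0.0004,0,-1,0,0,-0.0006,0,-1,0,0,-0.0006,0,-1,0,0,-0.0006,0,-1],
)

```text
t: 15.88
eef_pos: [622.9, 236.9, 37.9]
tool_rot: [[0.216, 0.0, 0.976], [-0.976, 0.001, 0.216], [-0.001, -1.0, 0.001]]
contact_force: [-1.4, -0.7, 3.8]
finger_gap: 0.0
```

```bash
python3 f.py 4
```

```text
t 16.075 F [-0.68  0.31  3.72] sd [0.23 0.67 0.16] P [622.91 236.87  37.88] last [622.9  236.87  37.87] Fz [3.6 3.6 4.  3.8]
```

Call:
send_rows(
  targets=[0,0,-0.0011,0,-1,0,0,-0.0022,0,-1,0,0,-0.0033,0,-1,0,0,-0.0044,0,-1,0,0,-0.0055,0,-1],
)

```text
t: 16.7
eef_pos: [622.9, 236.9, 32.5]
tool_rot: [[0.216, 0.0, 0.976], [-0.976, 0.001, 0.216], [-0.001, -1.0, 0.001]]
contact_force: [-2.2, -0.3, 7.0]
finger_gap: -0.2
```

```bash
python3 f.py 5
```

```text
t 16.95 F [-1.9  -0.59  6.59] sd [0.3  0.46 0.6 ] P [622.91 236.88  32.41] last [622.92 236.86  32.48] Fz [5.7 7.5 7.  6.2 6.6]
```

Call:
send_rows(
  targets=[0,0,-0.0005,0,-1,0,0,-0.001,0,-1,-0.0039,-0.0009,-0.001,0,-1,-0.0098,-0.0022,-0.001,0,-1,-0.0156,-0.0035,-0.001,0,-1],
)

```text
t: 17.58
eef_pos: [608.0, 233.5, 32.0]
tool_rot: [[0.216, 0.003, 0.976], [-0.976, 0.002, 0.216], [-0.001, -1.0, 0.003]]
contact_force: [3.2, 0.1, 6.6]
finger_gap: 0.3
```

```bash
python3 f.py 4
```

```text
t 17.775 F [-1.55 -0.3   6.85] sd [0.48 0.55 0.59] P [607.41 233.42  31.92] last [607.38 233.42  31.78] Fz [7.7 6.4 6.2 7.2]
```

Call:
send_rows(
  targets=[-0.0049,-0.0011,-0.0003,0,-1,-0.0117,-0.0027,-0.0004,0,-1,-0.0185,-0.0042,-0.0004,0,-1,-0.0254,-0.0057,-0.0004,0,-1,-0.0293,-0.0066,-0.0004,0,-1],
)

```text
t: 18.4
eef_pos: [578.7, 226.9, 32.0]
tool_rot: [[0.216, 0.003, 0.976], [-0.976, 0.002, 0.216], [-0.001, -1.0, 0.003]]
contact_force: [4.8, 0.3, 7.6]
finger_gap: -0.0
```

```bash
python3 f.py 4
```

```text
t 18.6 F [-0.29 -0.19  6.89] sd [0.41 0.31 0.43] P [578.38 226.89  31.89] last [578.36 226.88  31.78] Fz [7.4 7.  6.9 6.2]
```

Call:
send_rows(
  targets=[-0.0049,-0.0011,-0.0003,0,-1,-0.0117,-0.0027,-0.0004,0,-1,-0.0185,-0.0042,-0.0004,0,-1,-0.0254,-0.0057,-0.0004,0,-1,-0.0293,-0.0066,-0.0004,0,-1],
)

```text
t: 19.23
eef_pos: [549.7, 220.4, 32.0]
tool_rot: [[0.216, 0.004, 0.976], [-0.976, 0.002, 0.216], [-0.001, -1.0, 0.004]]
contact_force: [4.2, 1.5, 6.8]
finger_gap: 0.1
```

```bash
python3 f.py 4
```

```text
t 19.425 F [-0.34  0.34  7.2 ] sd [0.34 0.42 0.58] P [549.35 220.36  31.86] last [549.34 220.37  31.78] Fz [8.1 7.2 6.9 6.6]
```

Call:
send_rows(
  targets=[-0.0039,-0.0009,-0.0003,0,-1,-0.0098,-0.0022,-0.0004,0,-1,-0.0156,-0.0035,-0.0004,0,-1,-0.0205,-0.0046,-0.0004,0,-1,-0.0217,-0.0049,-0.0004,0,-1],
)

```text
t: 20.05
eef_pos: [528.3, 215.6, 32.0]
tool_rot: [[0.216, 0.005, 0.976], [-0.976, 0.003, 0.216], [-0.001, -1.0, 0.005]]
contact_force: [3.8, 0.5, 6.7]
finger_gap: 0.2
```

```bash
python3 f.py 4
```

```text
t 20.25 F [1.75 0.35 6.9 ] sd [0.9  0.38 0.57] P [528.26 215.62  31.89] last [528.25 215.62  31.85] Fz [7.2 7.6 6.2 6.5]
```

Call:
send_rows(
  targets=[0,0,0.002,0,-1,0,0,0.004,0,-1,0,0,0.006,0,-1,0,0,0.009,0,-1,0,0,0.014,0,-1],
)

```text
t: 20.88
eef_pos: [528.0, 215.5, 45.8]
tool_rot: [[0.216, 0.004, 0.976], [-0.976, 0.002, 0.216], [-0.001, -1.0, 0.004]]
contact_force: [-0.1, -0.5, -0.9]
finger_gap: -0.4
```

Call:
send_rows(
  targets=[0,0,0.04,0,-1,-0.02,-0.04,0.09,0,0,-0.06,-0.09,0.09,0,1,-0.1,-0.15,0.09,0,1,-0.14,-0.2,0.09,0,1],
)

```text
t: 21.5
eef_pos: [396.3, 26.7, 135.9]
tool_rot: [[0.216, 0.004, 0.976], [-0.976, 0.002, 0.216], [-0.001, -1.0, 0.004]]
contact_force: [1.4, -0.3, 1.5]
finger_gap: 72.2
```

```bash
python3 - <<'E'
from bench import robot, optics
from h import *
t=optics.capture("top");s=optics.capture("scene");np.savez("top2.npz",**t);np.savez("scene2.npz",**s)
a=cv2.resize(t["image"][140:260,140:260,::-1],(400,400),interpolation=cv2.INTER_CUBIC)
b=cv2.resize(s["image"][140:240,285:385,::-1],(400,400),interpolation=cv2.INTER_CUBIC)
cv2.imwrite("pics/p8.png",np.hstack([a,b]));print(robot.observe()["eef_pos"],robot.observe()["finger_gap"])
E
```

```text
[395.10158148  24.85982789 136.03196807] 84.57658040554841
```

View pics/p8.png

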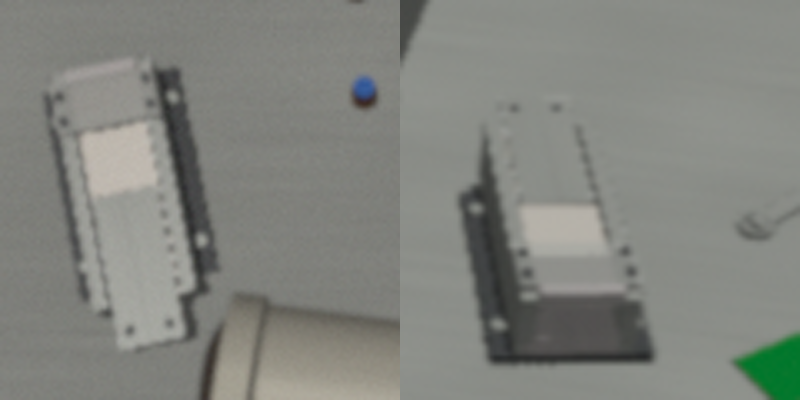

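The plate now overhangs the open edge, with its dots at (130,330) and (170,323) in the top crop. I'll measure the overhang.

```bash
python3 - <<'E'
from h import *
T=dict(np.load("top2.npz"));S=dict(np.load("scene2.npz"))
def dots(c,x0,y0,x1,y1,k=8):
    a=cv2.GaussianBlur(cv2.resize(c["image"][y0:y1,x0:x1],None,fx=k,fy=k,interpolation=cv2.INTER_CUBIC),(0,0),4).astype(int).sum(2)
    m=(a<np.median(a)-50).astype(np.uint8); r=cv2.connectedComponentsWithStats(m)
    return [((r[3][i]+.5)/k-.5+[x0,y0]).round(2).tolist()+[int(r[2][i][4])] for i in range(1,r[0])]
print(dots(T,176,234,194,242),dots(S,310,163,327,170))
f=lambda u,v,z:ray(T,((u+.5)/3.333-.5+140,(v+.5)/3.333-.5+140),z)[:2]
u=np.array([.9753,.2211]);v=np.array([-.2211,.9753]);E=np.array([488.3,206.8])
for n,p in(("dotL",(130,330)),("dotR",(170,323)),("frontL",(120,349)),("frontR",(187,336)),("exposedfar L",(90,196)),("R",(155,183)),("plate outL",(112,312)),("plate outR",(182,300))):
    w=f(*p,66)-E; print(n,(w+E).round(1),"s,l",(w@u).round(1),(w@v).round(1))
s=lambda a,b:((a-400+.5)/4-.5+285,(b+.5)/4-.5+140); t=lambda u,v:((u+.5)/3.333-.5+140,(v+.5)/3.333-.5+140)
print(tri([T,S],[t(130,330),s(556,107)]),tri([T,S],[t(170,323),s(515,107)]))
E
```

```text
[[190.43, 236.52, 519], [178.5, 238.71, 638], [191.77, 241.12, 181]] [[313.11, 166.58, 192], [323.57, 166.55, 149]]
dotL [462.  220.2] s,l -22.7 18.9
dotR [468.2 184.9] s,l -24.5 -17.0
frontL [445.3 228.6] s,l -37.2 30.8
frontR [456.7 169.5] s,l -39.1 -29.4
exposedfar L [582.5 259.8] s,l 103.6 30.9
R [594.4 201.5] s,l 102.3 -28.7
plate outL [478.  236.7] s,l -3.4 31.5
plate outR [488.6 174.6] s,l -6.8 -31.4
[462.03390953 220.36546057  65.67231675] [468.23059255 185.38686373  64.82376738]
```

```bash
python3 - <<'E'
from h import *
S=dict(np.load("scene0.npz"))
print(ray(S,(135.2,58.3),245),"vs 165.4,-550.5")
for v in(196.5,197.5): print(ray(S,(300-.5+306/11,v),72.7),"vs 622.8,236.8")
# current gripper in both views
T=dict(np.load("top2.npz"));S2=dict(np.load("scene2.npz"))
pr=lambda c,p:(lambda q:np.array([q[0]/q[2]*c["fx"]+c["cx"],q[1]/q[2]*c["fy"]+c["cy"]]))(c["view"]@[*p,1])
for dz in(13,39): print(pr(S2,(395.1,24.9,136+dz)),pr(T,(395.1,24.9,136+dz)))
g=(255*(S2["image"][90:210,200:320,::-1]/255.)**.5).astype(np.uint8)
a=cv2.resize(g,(600,600),interpolation=cv2.INTER_CUBIC)
for dz in(13,39):
    for s in(-42.5,42.5):
        p=pr(S2,(395.1+.216*s,24.9-.976*s,136+dz));cv2.drawMarker(a,tuple(int(q) for q in ((p-[200,90])*5)),(0,0,255),0,10)
cv2.imwrite("pics/p9.png",a)
E
```

```text
[ 158.87553304 -548.68044074  245.        ] vs 165.4,-550.5
[626.31383363 241.0802849   72.7       ] vs 622.8,236.8
[631.13708228 241.34101516  72.7       ] vs 622.8,236.8
[271.38012754 128.89367581] [244.17268582 261.18750832]
[271.75306796 122.5143498 ] [244.0737065  261.09716529]
```

View pics/p9.png

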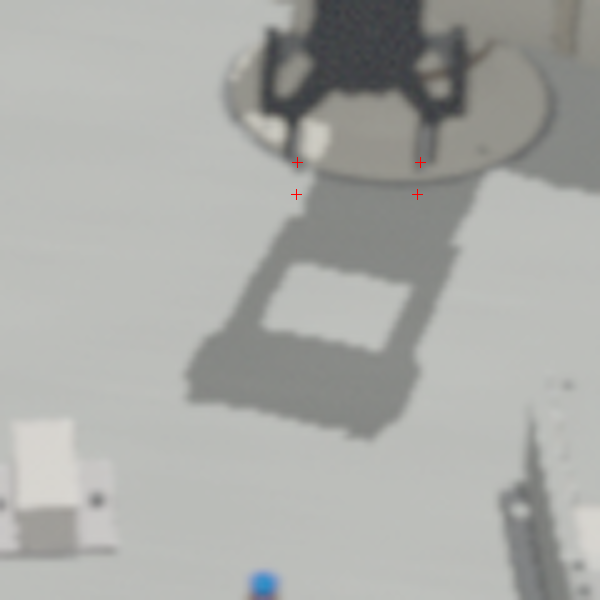

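The fingertips at (295,163) and (427,163) match the markers drawn at reported z + 26 mm. True height is therefore reported + 26, and xy is good to about 2 mm. Moving above the front end now.

Call:
send_rows(
  targets=[0.016,0.04,0,0,1,0.035,0.085,0,0,1,0.055,0.135,0,0,1,0.075,0.177,0,0,1,0.0765,0.178,0,0,1],
)

```text
t: 22.22
eef_pos: [472.0, 205.5, 135.6]
tool_rot: [[0.215, 0.003, 0.977], [-0.977, 0.001, 0.215], [-0.001, -1.0, 0.003]]
contact_force: [-1.1, -0.4, 0.3]
finger_gap: 85.4
```

```bash
python3 - <<'E'
from bench import robot, optics
from h import *
c=optics.capture("scene");o=robot.observe();P=o["eef_pos"];print(P)
a=cv2.resize((255*(c["image"][110:230,260:380,::-1]/255.)**.5).astype(np.uint8),(600,600),interpolation=cv2.INTER_CUBIC)
cv2.imwrite("pics/p10.png",a)
E
```

```text
[471.71232027 204.18736026 135.55348439]
```

View pics/p10.png

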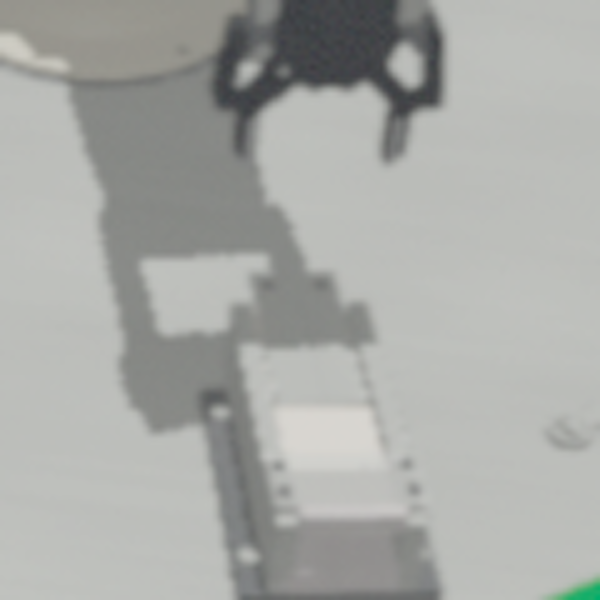

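The gripper tips (243,155) and (393,158) project straight down either side of the overhanging end, whose dots are at (267,283) and (322,283). Descending.

Call:
send_rows(
  targets=[0,-0.001,-0.025,0,1,0,-0.0015,-0.055,0,1,0,-0.0015,-0.08,0,1,0,-0.0015,-0.09,0,1,0,-0.0015,-0.09,0,1],
)

```text
t: 22.9
eef_pos: [471.6, 202.3, 45.7]
tool_rot: [[0.214, 0.003, 0.977], [-0.977, 0.001, 0.214], [-0.0, -1.0, 0.003]]
contact_force: [0.2, 0.4, 0.4]
finger_gap: 85.4
```

Call:
send_rows(
  targets=[0,0,-0.007,0,1,0,0,-0.014,0,1,0,0,-0.022,0,1,0,0,-0.029,0,1,0,0,-0.0295,0,1],
)

```text
t: 23.52
eef_pos: [471.2, 202.2, 15.5]
tool_rot: [[0.214, 0.002, 0.977], [-0.977, 0.0, 0.214], [-0.0, -1.0, 0.002]]
contact_force: [0.4, -0.7, 0.1]
finger_gap: 85.9
```

```bash
python3 f.py 2; python3 - <<'E'
from bench import robot, optics
from h import *
c=optics.capture("scene")
a=cv2.resize((255*(c["image"][130:200,280:360,::-1]/255.)**.5).astype(np.uint8),(640,560),interpolation=cv2.INTER_CUBIC)
cv2.imwrite("pics/p11.png",a)
E
```

```text
t 23.625 F [ 0.51 -0.5  -0.28] sd [0.17 0.24 0.34] P [471.52 202.26  16.02] last [471.62 202.29  16.17] Fz [ 0.1 -0.6]
```

View pics/p11.png

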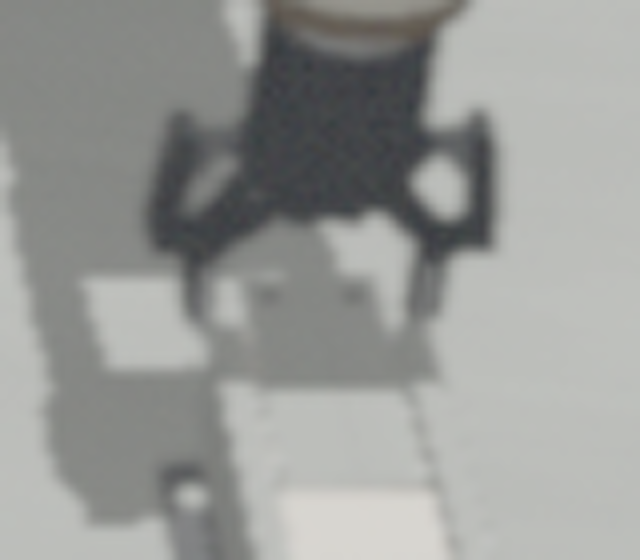

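The open fingers straddle the plate. The tips at (195,320) and (425,318) are centred on the dots at (270,293) and (352,293). Closing.

Call:
send_rows(
  targets=[0,0,0,0,0.6,0,0,0,0,0.4,0,0,0,0,-1,0,0,0,0,-1,0,0,0,0,-1],
)

```text
t: 24.3
eef_pos: [471.8, 202.4, 16.5]
tool_rot: [[0.214, 0.003, 0.977], [-0.977, 0.001, 0.214], [-0.0, -1.0, 0.003]]
contact_force: [-0.2, 1.2, 2.8]
finger_gap: 58.3
```

Call:
send_rows(
  targets=[0,0,0.001,0,-1,0,0,0.003,0,-1,0,0,0.006,0,-1,0,0,0.01,0,-1,0,0,0.015,0,-1],
)

```text
t: 24.92
eef_pos: [471.8, 202.4, 31.7]
tool_rot: [[0.214, 0.003, 0.977], [-0.977, 0.001, 0.214], [-0.0, -1.0, 0.003]]
contact_force: [-0.2, -0.7, -1.0]
finger_gap: 57.7
```

```bash
python3 f.py 5; python3 -c "
from bench import robot;o=robot.observe();print(o['moment'],o['finger_gap'])"
```

```text
t 25.175 F [-0.   -0.02 -1.69] sd [0.35 0.25 0.81] P [472.   202.44  31.87] last [471.77 202.38  31.4 ] Fz [-0.3 -2.3 -1.8 -1.4 -2.6]
[-0.02201237  0.09890714 -0.00122317] 58.11800583569833
```

Held: gap 58 mm, Fz about -1.7 N, which is the plate's weight. Lift higher and carry.

Call:
send_rows(
  targets=[0,0,0.01,0,-1,0,0,0.025,0,-1,0,-0.01,0.04,0,-1,0.002,-0.025,0.055,0,-1,0.006,-0.045,0.065,0.02,-1],
)

```text
t: 25.8
eef_pos: [478.1, 156.3, 98.0]
tool_rot: [[0.224, 0.004, 0.974], [-0.974, 0.001, 0.224], [-0.0, -1.0, 0.004]]
contact_force: [0.4, -0.4, -1.4]
finger_gap: 57.7
```

Call:
send_rows(
  targets=[0.006,-0.028,0,0.015,-1,0.013,-0.06,0,0.03,-1,0.02,-0.095,0,0.045,-1,0.028,-0.13,0,0.06,-1,0.035,-0.165,0,0.07,-1],
)

```text
t: 26.42
eef_pos: [513.2, -11.0, 98.9]
tool_rot: [[0.26, 0.005, 0.966], [-0.966, 0.001, 0.26], [0.0, -1.0, 0.005]]
contact_force: [0.2, 0.8, -1.8]
finger_gap: 57.7
```

```bash
python3 -c "
from bench import robot;o=robot.observe();print(o['eef_pos'],o['tool_rot'][:,0],o['finger_gap'],o['contact_force'])"
```

```text
[513.19607533 -10.95169633  98.92627751] [ 2.59610321e-01 -9.65713374e-01  4.00474408e-04] 57.741095798761286 [ 0.19816651  0.8392861  -1.79870778]
```

Call:
send_rows(
  targets=[0.009,-0.035,0,0.01,-1,0.018,-0.072,0,0.02,-1,0.027,-0.108,0,0.03,-1,0.035,-0.14,0,0.035,-1,0.0385,-0.1557,0,0.035,-1],
)

```text
t: 27.05
eef_pos: [551.4, -169.1, 99.5]
tool_rot: [[0.275, 0.005, 0.961], [-0.961, 0.001, 0.275], [0.001, -1.0, 0.005]]
contact_force: [0.7, 0.5, -1.3]
finger_gap: 57.9
```

Call:
send_rows(
  targets=[0,0,0,0,-1,0,0,-0.01,0,-1,0,0,-0.03,0,-1,0,0,-0.05,0,-1,0,0,-0.06,0,-1],
)

```text
t: 27.68
eef_pos: [550.8, -167.8, 38.2]
tool_rot: [[0.276, 0.004, 0.961], [-0.961, 0.001, 0.276], [-0.0, -1.0, 0.004]]
contact_force: [-1.3, -0.1, -1.4]
finger_gap: 58.0
```

```bash
python3 - <<'E'
from bench import robot, optics
from h import *
optics.capture("top")
c=optics.capture("scene");t=optics.capture("top");o=robot.observe();print(o["eef_pos"],o["tool_rot"][:,0],o["moment"]);np.savez("scene3.npz",**c);np.savez("top3.npz",**t)
b=(255*(t["image"][150:240,260:350,::-1]/255.)**.6).astype(np.uint8)
a=(255*(c["image"][140:220,180:260,::-1]/255.)**.6).astype(np.uint8)
cv2.imwrite("pics/p12.png",np.hstack([cv2.resize(a,(400,400),interpolation=cv2.INTER_CUBIC),cv2.resize(b,(400,400),interpolation=cv2.INTER_CUBIC)]))
E
```

```text
[ 551.32606291 -168.52805937   39.40274558] [ 2.76033048e-01 -9.61148062e-01  3.99980124e-04] [-0.0813585   0.05274859 -0.02173821]
```

View pics/p12.png

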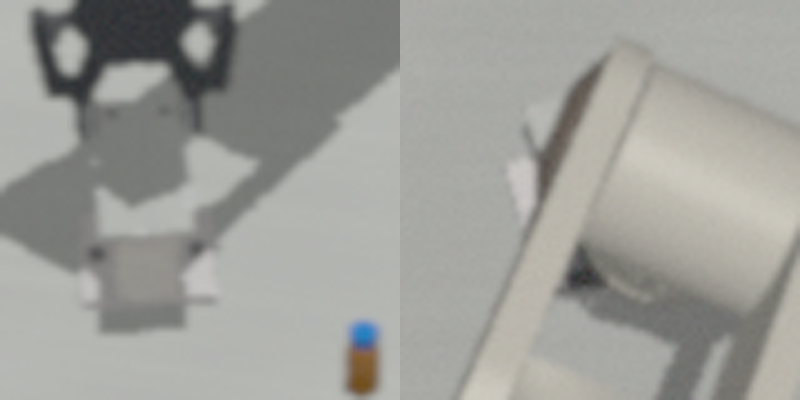

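The plate is held over the block, with its dots at (112,112) and (165,110) and its rear edge at row ~235 in the scene crop. I'll check its attitude and position against the rest numerically.

```bash
python3 - <<'E'
from h import *
S=dict(np.load("scene3.npz"));T=dict(np.load("top3.npz"))
a=np.radians(16.05);u=np.array([np.cos(a),np.sin(a)]);v=np.array([-u[1],u[0]])
R=np.array([599.3,-152]);tool=np.array([551.3,-168.5])
f=lambda x,y:((x+.5)/5-.5+180,(y+.5)/5-.5+140)
for n,p in(("dot R",(112,112)),("dot L",(165,110)),("rearR",(97,236)),("rearL",(204,234))):
    for z in(80,88.6):
        w=ray(S,f(*p),z)[:2]; print(n,z,w.round(1),"rest frame",((w-R)@u).round(1),((w-R)@v).round(1))
print("tool rest frame",(tool-R)@u,(tool-R)@v)
# rear edge row profile along columns through plate centre
g=S["image"].astype(int).sum(2)[176:196,200:220].mean(1);print(g.round(0))
E
```

```text
dot R 80 [ 541.7 -188.5] rest frame -65.5 -19.1
dot R 88.6 [ 552.6 -185.2] rest frame -54.0 -19.0
dot L 80 [ 532.1 -153.8] rest frame -65.1 16.8
dot L 88.6 [ 543.1 -150.9] rest frame -53.7 16.6
rearR 80 [ 670.3 -164.3] rest frame 64.9 -31.5
rearR 88.6 [ 680.1 -161.2] rest frame 75.1 -31.2
rearL 80 [654.6 -98.2] rest frame 68.1 36.4
rearL 88.6 [664.6 -95.7] rest frame 78.3 36.1
tool rest frame -50.6908537791819 -2.585989779098089
[251. 271. 303. 343. 385. 409. 416. 415. 415. 409. 373. 299. 268. 261.
 262. 276. 291. 304. 316. 321.]
```

Call:
send_rows(
  targets=[0,0.0005,-0.008,0,-1,-0.0003,0.001,-0.018,0,-1,-0.0003,0.0012,-0.026,0,-1,-0.0003,0.0012,-0.031,0,-1,-0.0003,0.0012,-0.033,0,-1],
)

```text
t: 28.45
eef_pos: [550.9, -167.3, 6.0]
tool_rot: [[0.276, 0.004, 0.961], [-0.961, 0.001, 0.276], [0.0, -1.0, 0.004]]
contact_force: [0.2, 0.6, -1.5]
finger_gap: 57.9
```

```bash
python3 f.py 3
```

```text
t 28.6 F [ 0.03 -0.23 -2.03] sd [0.53 0.45 0.8 ] P [ 551.02 -167.36    6.28] last [ 551.09 -167.4     6.51] Fz [-3.  -2.  -1.1]
```

Call:
send_rows(
  targets=[0,0,-0.0006,0,-1,0,0,-0.0012,0,-1,0,0,-0.0018,0,-1,0,0,-0.0024,0,-1,0,0,-0.003,0,-1],
)

```text
t: 29.22
eef_pos: [551.1, -167.4, 3.5]
tool_rot: [[0.276, 0.005, 0.961], [-0.961, 0.001, 0.276], [0.001, -1.0, 0.005]]
contact_force: [0.1, -1.0, -1.4]
finger_gap: 58.0
```

```bash
python3 f.py 3
```

```text
t 29.375 F [ 0.16  0.41 -2.09] sd [0.15 0.21 0.22] P [ 551.06 -167.36    3.41] last [ 551.05 -167.38    3.43] Fz [-1.9 -2.4 -1.9]
```

Call:
send_rows(
  targets=[0,0,-0.0005,0,-1,0,0,-0.001,0,-1,0,0,-0.0015,0,-1,0,0,-0.002,0,-1,0,0,-0.002,0,-1],
)

```text
t: 30.0
eef_pos: [551.1, -167.4, 1.5]
tool_rot: [[0.276, 0.005, 0.961], [-0.961, 0.001, 0.276], [0.0, -1.0, 0.005]]
contact_force: [-1.3, 0.8, -1.7]
finger_gap: 57.8
```

```bash
python3 f.py 3;  python3 -c "
from bench import robot;o=robot.observe();print(o['moment'])"
```

```text
t 30.15 F [-0.57 -0.04 -1.61] sd [0.19 0.4  0.88] P [ 551.09 -167.39    1.47] last [ 551.1  -167.38    1.49] Fz [-1.9 -0.4 -2.5]
[ 0.03386268  0.13631904 -0.00327814]
```

Call:
send_rows(
  targets=[0,0,-0.0004,0,-1,0,0,-0.0008,0,-1,0,0,-0.0012,0,-1,0,0,-0.0015,0,-1,0,0,-0.0015,0,-1],
)

```text
t: 30.78
eef_pos: [551.1, -167.4, 0.1]
tool_rot: [[0.276, 0.005, 0.961], [-0.961, 0.001, 0.276], [0.001, -1.0, 0.005]]
contact_force: [-1.8, 1.6, 2.0]
finger_gap: 58.2
```

```bash
python3 f.py 4;  python3 -c "
from bench import robot;o=robot.observe();print(o['moment'])"
```

```text
t 30.975 F [-1.87  0.39  3.64] sd [0.17 0.34 0.5 ] P [ 5.5112e+02 -1.6740e+02  1.4000e-01] last [ 5.5113e+02 -1.6740e+02  1.4000e-01] Fz [3.2 3.8 3.2 4.4]
[0.06694408 0.37852437 0.00832488]
```

Call:
send_rows(
  targets=[0,0,0,0,-1,0,0,0,0,0.5,0,0,0,0,0.7,0,0,0,0,1,0,0,0,0,1],
)

```text
t: 31.6
eef_pos: [551.2, -167.4, 0.1]
tool_rot: [[0.276, 0.005, 0.961], [-0.961, 0.001, 0.276], [0.001, -1.0, 0.005]]
contact_force: [0.0, 0.6, -0.4]
finger_gap: 85.6
```

Call:
send_rows(
  targets=[0,0,0.002,0,1,0,0,0.008,0,1,0,0,0.02,0,1,0,0,0.04,0,1,0,0,0.07,0,1],
)

```text
t: 32.22
eef_pos: [550.8, -167.3, 71.1]
tool_rot: [[0.276, 0.004, 0.961], [-0.961, 0.001, 0.276], [0.0, -1.0, 0.004]]
contact_force: [0.3, 0.1, -0.2]
finger_gap: 85.5
```

Call:
send_rows(
  targets=[0,0,0.03,0,1,-0.04,0,0.05,0,1,-0.09,0.02,0.06,0,1,-0.13,0.05,0.06,0,1,-0.16,0.09,0.06,0,1],
)

```text
t: 32.85
eef_pos: [389.5, -76.8, 132.0]
tool_rot: [[0.275, 0.006, 0.962], [-0.962, 0.0, 0.275], [0.001, -1.0, 0.006]]
contact_force: [0.9, -0.2, 0.7]
finger_gap: 85.6
```

```bash
python3 - <<'E'
from bench import robot, optics
from h import *
c=optics.capture("scene");t=optics.capture("top");o=robot.observe();print(o["eef_pos"],o["t"],o["finger_gap"],o["contact_force"]);np.savez("scene4.npz",**c);np.savez("top4.npz",**t)
T0=np.load("top0.npz")["image"].astype(int)
a=np.radians(16.05);u=np.array([np.cos(a),np.sin(a)]);v=np.array([-u[1],u[0]]);R=np.array([599.3,-152])
def seg(c,name,x0,y0,x1,y1,k=8):
    im=cv2.resize(c["image"][y0:y1,x0:x1],None,fx=k,fy=k,interpolation=cv2.INTER_CUBIC)
    im=cv2.GaussianBlur(im,(0,0),3).astype(int)
    m=(im.sum(2)<330).astype(np.uint8)
    r=cv2.connectedComponentsWithStats(m)
    for i in range(1,r[0]):
        if 60<r[2][i][4]<3000:
            p=(r[3][i]+.5)/k-.5+[x0,y0];w=ray(c,p,48)[:2];print(name,p.round(1),r[2][i][4],"rest frame",((w-R)@u).round(1),((w-R)@v).round(1))
seg(t,"top",270,160,330,235);seg(c,"scene",185,155,235,210)
d=np.abs(t["image"].astype(int)-T0).sum(2)
n=lambda b:int((d[b[1]:b[3],b[0]:b[2]]>60).sum())
print("changed: vials",n((240,125,256,172)),"spanner",n((84,218,132,268)),"tub",n((384,200,422,235)))
q=cv2.imwrite("pics/p13.png",t["image"][:,:,::-1])
g=t["image"][165:230:3,278:324:3].astype(int).sum(2)//3
print(g)
E
```

```text
[388.82555527 -74.90643064 132.19398233] 32.95 85.3489438981843 [ 0.88579884 -0.1680343   0.30995386]
top [291.2 198.4] 668 rest frame -4.0 36.8
top [297.1 213.4] 125 rest frame -52.9 33.1
scene [219.2 189.5] 237 rest frame 45.5 33.2
scene [198.8 190.3] 406 rest frame 44.3 -33.5
changed: vials 0 spanner 0 tub 0
[[128 126 126 126 125 127 127 128 127 129 126 127 128 128 129 126]
 [127 123 125 126 126 126 127 126 124 124 125 127 129 126 129 125]
 [123 125 126 125 125 128 127 125 132 129 128 129 128 129 128 126]
 [121 125 124 124 122 131 137 141 142 142 127 126 124 126 127 126]
 [126 125 125 137 144 143 141 143 144 141 127 125 127 126 124 124]
 [125 124 124 109 147 145 143 143 143 143 150 133 126 127 127 126]
 [123 122 127 109 145 145 145 143 142 144 148 142 125 126 128 125]
 [123 126 139 159 139 149 146 142 144 145 142 151 127 128 131 128]
 [126 126 148 163 127 150 147 143 145 143 144 155 128 127 127 129]
 [125 126 124 162 151 147 149 147 146 144 143 137 133 125 124 126]
 [124 126 121 161 153 137 150 148 144 146 143 145 154 125 128 128]
 [125 123 124 145  95 108 149 147 145 147 145 145 154 127 123 125]
 [125 122 126 128 134 133 149 148 150 146 144 144 150 138 126 124]
 [122 123 125 125 162 155 139 154 150 146 145 147 144 157 124 124]
 [125 124 125 124 148 160 126 151 150 149 148 144 145 136 127 126]
 [124 122 126 125 133 165 139 150 150 148 146 145 107 144 128 125]
 [124 126 124 127 127 145 113 140 106 146 149 148 144 146 129 126]
 [125 129 126 124 127 126 127 126 149 149 141 124 112 125 130 127]
 [125 125 127 126 128 128 127 109 127 121 129 125 128 127 127 129]
 [124 124 124 125 125 128 125 125 127 127 126 126 128 126 129 126]
 [122 125 123 125 124 126 125 125 124 124 126 128 127 125 127 128]
 [122 124 121 125 123 125 123 125 126 127 124 125 121 125 125 123]]
```

```bash
python3 - <<'E'
from h import *
T=dict(np.load("top4.npz"));S=dict(np.load("scene4.npz"))
a=np.radians(16.05);u=np.array([np.cos(a),np.sin(a)]);v=np.array([-u[1],u[0]]);R=np.array([599.3,-152])
def pr(c,p): q=c["view"]@[*p,1]; return np.array([q[0]/q[2]*c["fx"]+c["cx"],q[1]/q[2]*c["fy"]+c["cy"]])
pts=[]
for n,c in(("T",T),("S",S)):
    for l in(-18,18):
        e=pr(c,[*(R-55*u+l*v),48]); x0,y0=np.round(e).astype(int)-3
        g=c["image"][y0:y0+7,x0:x0+7].astype(float).sum(2); w=np.clip(np.median(g)-25-g,0,None)
        yy,xx=np.mgrid[0:7,0:7]; p=np.array([(w*xx).sum(),(w*yy).sum()])/w.sum()+[x0,y0]
        W=ray(c,p,48)[:2]; pts.append(p); print(n,"dot",p.round(1),W.round(1),"rest",((W-R)@u).round(1),((W-R)@v).round(1))
for i in(0,1): print("tri",tri([T,S],[pts[i],pts[i+2]]).round(1))
# edge profiles in rest frame at z=48 (top camera)
G=T["image"].astype(np.float32).sum(2)
def prof(A,B,n): return np.array([cv2.getRectSubPix(G,(1,1),tuple(map(float,pr(T,[*(R+x*u+y*v),48]))))[0,0] for x,y in np.linspace(A,B,n)]).round(0).astype(int)
print("rear end x 58..82",[prof((58,l),(82,l),13).tolist() for l in(-20,0,20)])
print("front x -82..-58",[prof((-82,l),(-58,l),13).tolist() for l in(-8,0,8)])
for x in(-35,35): print("side y -40..-20",prof((x,-40),(x,-20),11).tolist()," 20..40",prof((x,20),(x,40),11).tolist())
E
```

```text
T dot [313.6 209.9] [ 550.1 -185.5] rest -56.6 -18.6
T dot [301.9 213.6] [ 538.6 -149.5] rest -57.7 19.2
S dot [202.2 171.2] [ 551.1 -186.6] rest -55.9 -20.0
S dot [212.9 170.4] [ 539.7 -152.1] rest -57.3 16.4
tri [ 550.3 -186.2   47.3]
tri [ 538.9 -150.9   47.3]
rear end x 58..82 [[425, 424, 424, 424, 424, 406, 391, 382, 380, 381, 379, 378, 381], [426, 423, 419, 414, 406, 396, 390, 385, 382, 381, 381, 376, 374], [434, 432, 431, 426, 405, 387, 375, 372, 372, 372, 372, 373, 375]]
front x -82..-58 [[384, 380, 373, 367, 361, 373, 399, 423, 438, 443, 443, 440, 439], [382, 381, 375, 363, 352, 375, 398, 426, 437, 441, 443, 445, 441], [384, 384, 381, 381, 392, 415, 433, 449, 453, 456, 454, 450, 447]]
side y -40..-20 [384, 403, 424, 445, 454, 456, 445, 436, 430, 429, 428]  20..40 [455, 453, 447, 434, 414, 394, 405, 444, 471, 486, 487]
side y -40..-20 [391, 412, 442, 457, 464, 455, 444, 432, 427, 427, 430]  20..40 [447, 441, 444, 443, 429, 418, 411, 443, 469, 483, 484]
```

```bash
python3 -c "
from bench import robot;print(robot.close_job(),robot.observe()['t'])"
```

```text
the job is handed in; nothing more can be done
the job is handed in; nothing more can be done
```

The plate is lying flat, lengthways and centred to about 2 mm on the white rest block. I let go and handed the job in at about 33 s of the 69 s allowed.

- **Slide:** I pressed at 6.6–7.2 N on average, and single readings (about 0.5 N of noise) peaked at 8.1 N. The slide surface's preload felt like about 3.7 N. I slid the plate about 98 mm, and the image put its front end about 38 mm over the edge.
- **Lift and placing:** I gripped the front end across its width (gap 58 mm) and lifted it; the measured weight was about 1.8 N. It touched the block with about 5 N, then I opened the fingers and backed off.
- **Last checks:**
  - Both front dots triangulate to z = 47.3 mm, about the expected 48 mm for the plate's top, so the front end is level side to side. I did not measure the rear end's height.
  - The plate is about 2 mm off centre lengthways and about 1 mm sideways. The edge profiles show no clear yaw error, but the dot line reads 1–2° off the block.
  - The vials, spanner and tub show no change in the top image, and the gripper is well clear.
- **What disagreed:** contact and both views put the fingertips about 26 mm higher than the reported TCP height, so I worked from touch and camera heights instead. Finding this out cost about 12 s of slow descent.

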